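Release the green stopper and ease the lid shut

TASK

Let the green glass stopper ball out of the dispenser: with the shut fingertips press down the red lever in front of its lane so that the lid lifts, and keep it down until the ball has rolled into the catch tray. Then let the lever up slowly, so that the lid eases shut without slamming, and take the hand away. Leave the amber ball shut in its lane, do not touch the balls or the lids, pick nothing up and leave the other things where they stand.

Things in the scene. Friction and masses are not known exactly. Their poses are not given: they have to be found in the camera images.
- dispenser: grey twin-lane dispenser fixed to the table, body 160 mm long (x), 190 wide (y), 115 high; front panel's face at x = -85 mm. Origin under the body's centre, on the table; x runs from the levers (robot's side) to the catch tray, y to the left lane, z up. Two 60 mm wide lanes centred at y = +55 (left) and -55 mm (right) slope down 10 degrees to +x and end at x = 80 mm, 60 mm above the table.
- lever_left (a joint): left lever, hinged at x = -90, y = +55 mm, height 88 mm; rad, 0 = up at rest (it slopes up 0.2 rad towards the robot), grows as its pad is pressed down, stop at 0.4. It lifts the left lid by a hidden link: lid angle = 1.75 x lever angle. A spring and the lid's weight return it with no damper: the lid falls as fast as the finger lets it and slams if let go
- lever_right (a joint): right lever (y = -55 mm), the same in all else, lifts the right lid
- pad_left (a point): centre of the upper face of the left lever's red pad (36 x 36 x 10 mm), moves with it; at rest 110 mm above the table, 172 mm from the dispenser's origin towards -x, free space around. It sinks 34 mm, almost straight down, over the full travel; 6 to 10 N holds it down. Let up over 2 s or so (15 to 30 mm/s) it is gentle; if it rises faster than 110 mm/s near the end the lid slams
- pad_right (a point): the same point on the right lever's red pad
- lid_left: open steel-bar lid (ball seen through it) over the low end of the left lane, 66 mm wide, 117 long, with a 50 mm barred lip at its far edge that holds the ball back. Origin on its hinge (dispenser x = -30 mm, 120 mm high); x runs to the lip, z straight up when shut; opens upward to 0.7 rad. Opened by over 0.4 rad (lever 0.23) it lets the ball roll out within a second
- lid_right: the same over the right lane
- green_ball: green glass stopper ball, 44 mm across, 110 g; origin on its surface (underneath at the start), turns as it rolls. It starts in the left or the right lane, against the lip of the lid. The catch tray it must end in has a black floor 8 mm above the table and 45 mm walls; inside it spans dispenser x 85 to 216 mm, y -89 to 89 mm, and serves both lanes
- green_ball_center (a point): centre of the green ball
- amber_ball: amber (orange) glass stopper ball of the same size, in the other lane; stays there
- amber_ball_center (a point): centre of the amber ball
- goblet_a: loose stemmed glass standing upside down on its rim, 76 mm across, 130 mm high, green foot up, beside the dispenser on the left; origin under its centre
- goblet_b: the same kind of glass, beside the dispenser on the right
- bottle: loose green bottle, 66 mm across, 190 mm high; origin under its centre
- bowl: loose white bowl, 120 mm across, 50 mm high; origin under its centre
- mug: loose blue mug, 76 mm across, 90 mm high; origin under its centre
- jar: loose white jar with green cap, 70 mm across, 90 mm high; origin under its centre

How it is judged:
On the way, in this order (a step that is already met when the one before it is completed fails the run):
1. a lid is lifted by its lever (angle between any of lid_left, lid_right's own z axis and vertical above 0.3 rad), for 0.02 s.
2. the green ball lies in the catch tray (x of green_ball_center in the frame of dispenser between 0.088 and 0.214 m and y of green_ball_center in the frame of dispenser between -0.088 and 0.088 m and z of green_ball_center in the frame of dispenser below 0.045 m), for 0.1 s.
At the end, for the whole second after the job is handed in: The green ball lies in the catch tray (its centre inside the walls and under 45 mm above the table), moving slower than 50 mm/s; the amber ball is within 15 mm of where it started; both lids are shut to 0.04 rad and both levers up to 0.03 rad (all of step 2 and linear speed of green_ball below 0.05 m/s and distance of amber_ball_center from where it was at the start of the episode below 0.015 m and angle between each of lid_left, lid_right's own z axis and vertical below 0.04 rad and value of joint each of lever_left, lever_right below 0.03 rad); the robot touches nothing.
It fails at once if a lid slams: within 0.2 rad of shut its lever returns faster than 1.4 rad/s ((angle between lid_left's own z axis and vertical below 0.2 rad and velocity of joint lever_left below -1.4 rad/s) or (angle between lid_right's own z axis and vertical below 0.2 rad and velocity of joint lever_right below -1.4 rad/s)).
It fails at once if the amber ball is disturbed or its lid opened enough to shift it by 15 mm (distance of amber_ball_center from where it was at the start of the episode above 0.015 m).
It fails at once if the robot touches or lifts a ball (contact force between any of the fingers, the arm and green_ball above 0.3 N or contact force between any of the fingers, the arm and amber_ball above 0.3 N or height (world z) of any of green_ball_center, amber_ball_center above 0.12 m).
It fails at once if the robot touches a lid instead of using the lever (contact force between any of the fingers, the arm and lid_left above 0.5 N or contact force between any of the fingers, the arm and lid_right above 0.5 N).
It fails at once if another thing is moved by 20 mm, lifted or tipped (distance of any of goblet_a, goblet_b, bottle, bowl, mug, jar from where it was at the start of the episode above 0.02 m or angle between any of goblet_a, goblet_b, bottle, bowl, mug, jar's own z axis and vertical above 0.3 rad).
It also fails if it takes over 40 s, if anything falls off the work surface, if the arm or the gripper's body presses on something with over 40 N, if the wrist force passes 120 N, or if a joint passes its speed limit or range.

ROBOT

A 7-joint arm with a two-finger parallel gripper is mounted at the origin on the work surface. World frame = base frame: x ahead of the robot, y to its left, z up, the work surface at z = 0. Lengths are in m, angles in rad, forces in N, time in s.
With the tool pointing down it reaches from about 0.375 to 0.925 m from the base axis. Payload 3.1 kg.
Tool frame: the origin (TCP) lies between the finger pads; the fingertips stand bot.tip_extent ahead of it and the grasp point (between the pads) lies 6 mm ahead of it (bot.tip_extent is the distance from the TCP to the fingertips, in m); z points along the fingers, y is the direction in which the jaws open and shut (so a half turn about z gives the same grasp; the last joint's range is limited). The gripper opens to 85 mm and grips with 20 to 120 N. Pads are 22 mm wide; open, the fingers measure 114 mm over their backs; the gripper's body (76 mm by 85 mm) begins 54 mm behind the grasp point. The pads swing forward as they close: fully open they stand 13 mm farther back than shut.
Start: joints at [-1.249, 0.383, 0.044, 1.598, -0.018, 1.161, -0.05], TCP at [0.265, 0.594, 0.256] pointing down, gripper open.
Joint ranges: [-2.61, 2.61], [-0.41, 2.15], [-1.48, 1.57], [0, 2.5], [-1.57, 4.71], [0.05, 1.97], [-2.85, 2.85]. Speed limits (rad/s): [2.79, 2.79, 3.14, 3.14, 3.14, 3.14, 3.14].

INTERFACE

Orientations are given as a rotation vector (axis times angle).
In Python, from station import bot, grab_frame, close_job, masks_of, place_of gives the robot as it stands. The module is installed in compiled form; this text tells all that it offers.
- The arm moves only by the shell command python3 -m handwheel 'ROWS' [FORCE]. ROWS is JSON, one flat list of numbers, 5 for each row, row after row: the shift along the tool's x, y, z in mm, then the turn about the tool's z in rad, then the closure, from -1 (fully open) to 1 (shut). In form: [dx, dy, dz, yaw, jaw, dx, dy, dz, yaw, jaw, ...]. A call has 1 to 20 rows; each row is the pose to reach, as a shift and turn from the pose commanded when the call began, along the tool's axes at that moment; what a row does not reach only later rows make up. A row lasts 1/12 s, in which the tool goes at most 41.7 mm and 7.16 degrees, less where a joint would pass 70% of its speed; a pose out of reach is approached as far as the arm can. A call with a gripper value outside its range is refused whole. The fingers move at their own pace and stop on an object; FORCE is the grip in N (left out, the last holds). Time passes only in rows, so rows that repeat a pose let the fingers close. It gives the time, the measured TCP pose, the force and the opening at its end, in the units of the state.
- bot.sense(): the state, without advancing time (a new reading comes with each control period).
- grab_frame(name): name is "scene" or "top"; returns a dict with "color" (480x640x3 uint8, red, green, blue), "fx", "fy", "cx", "cy" (pixels), "T" (4x4, takes a point from camera to world coordinates). Camera axes: x right, y down, z forward; pixel columns grow to the right and rows downward; lengths in m; the calibration is good to about 2 mm. A picture is of the moment at which its call begins. There is no depth.
- close_job(): hands the job in, once; it reports no verdict.
Trained networks look in a picture, given as the dict that the camera call returned (one of the last four; its "shot" number tells which), for a name from the list of things; names that differ only in an ending like _2 or _b are one class to them, and where a whole thing is asked for, a point or a joint stands for the part that bears it (a point fixed in the world has none). Each returns a list of dicts, best first, with "confidence" (0 to 1); they miss things now and then, are a little off and sometimes report something else, mostly with a low value. They report only what shows in the picture. A call takes as long as a camera call.
- masks_of(picture, thing): "mask" (480x640 bool, what is visible of it) and "uv" ([column, row] in pixels, amid what is visible of it).
- place_of(picture, thing): "uv" ([column, row] in pixels: a listed point, or the origin of a listed thing).
The state is a dict: "t": time; "joint_pos": joint angles; "dq": joint speeds; "effort": joint torques, N m; "ee_pos": TCP position; "ee_rot": TCP orientation; "force": force on the tool from outside, world axes, zero at the start; "torque": the same for the moment, N m; "finger_gap": finger opening in m.
Only numpy, scipy, OpenCV 4.12 (cv2) and the standard library are available. Lean on these libraries where they do the work, as an engineer would, in place of code of your own. Each camera call takes 0.05 s, during which the arm holds its last target. There are 200 camera calls.

## Working session

There is one attempt and no reset: what is moved stays moved. The work goes in short steps, Python scripts to look and compute and a shell command to move; the robot and the scene stay as the last step left them, time stands still between calls to the robot, and variables do not carry over. Pictures are saved under pics/ and viewed, about 8 in all and at most 12, crops included, and the job is handed in when it is done.

```bash
mkdir -p pics
cat > h.py <<'E'
import numpy as np, cv2
from station import *
def ray(f,uv):
    T=np.array(f["T"]); d=T[:3,:3]@np.array([(uv[0]-f["cx"])/f["fx"],(uv[1]-f["cy"])/f["fy"],1]); return T[:3,3],d/np.linalg.norm(d)
def atz(f,uv,z):
    o,d=ray(f,uv); return o+d*(z-o[2])/d[2]
def tri(rs):
    A=0;b=0
    for o,d in rs:
        P=np.eye(3)-np.outer(d,d); A=A+P; b=b+P@o
    return np.linalg.solve(A,b)
def save(f,n): cv2.imwrite("pics/"+n,f["color"][:,:,::-1])
def project(f,p):
    T=np.array(f["T"]); c=T[:3,:3].T@(np.array(p)-T[:3,3]); return [f["fx"]*c[0]/c[2]+f["cx"],f["fy"]*c[1]/c[2]+f["cy"]]
E
python3 - <<'E'
from h import *
np.set_printoptions(precision=3,suppress=True)
s=bot.sense(); print({k:np.round(v,3) for k,v in s.items()}, bot.tip_extent)
F={n:grab_frame(n) for n in("scene","top")}
for n in F: save(F[n],n+"0.png"); print(n,np.array(F[n]["T"])[:3,3])
Z=dict(dispenser=0,pad_left=.11,pad_right=.11,lid_left=.12,lid_right=.12,green_ball_center=.09,amber_ball_center=.09,goblet_a=0,goblet_b=0,bottle=0,bowl=0,mug=0,jar=0)
for t,z in Z.items():
    rs=[]
    for n in F:
        r=place_of(F[n],t)
        for q in r[:2]: print(t,n,np.round(q["uv"]),round(q["confidence"],2),atz(F[n],q["uv"],z))
        if r: rs.append(ray(F[n],r[0]["uv"]))
    if len(rs)==2: print("   tri",tri(rs))
E
```

```text
{'t': np.float64(0.0), 'joint_pos': array([-1.249,  0.384,  0.044,  1.6  , -0.018,  1.161, -0.05 ]), 'dq': array([ 0.002,  0.   ,  0.   , -0.   , -0.001,  0.002, -0.001]), 'effort': array([  0.   , -43.346,   1.025, -24.951,   0.011,   0.011,   0.   ]), 'ee_pos': array([0.265, 0.593, 0.255]), 'ee_rot': array([-0.654, -3.072,  0.004]), 'force': array([0.325, 0.026, 0.504]), 'torque': array([-0.017, -0.037,  0.016]), 'finger_gap': np.float64(0.085)} 0.025
scene [ 1.336 -0.754  1.064]
top [ 0.483 -0.017  1.203]
dispenser scene [386. 295.] 0.76 [0.705 0.042 0.   ]
dispenser top [285. 177.] 0.6 [0.704 0.047 0.   ]
   tri [ 0.704  0.046 -0.004]
pad_left scene [338. 223.] 0.83 [0.521 0.046 0.11 ]
pad_left scene [130. 297.] 0.58 [ 0.415 -0.462  0.11 ]
pad_left top [278. 245.] 0.93 [0.52  0.051 0.11 ]
   tri [0.519 0.051 0.106]
pad_right scene [316. 245.] 0.65 [ 0.549 -0.048  0.11 ]
pad_right top [324. 232.] 0.64 [ 0.554 -0.056  0.11 ]
   tri [ 0.554 -0.055  0.117]
lid_left scene [392. 239.] 0.77 [0.658 0.097 0.12 ]
lid_left top [261. 185.] 0.72 [0.661 0.097 0.12 ]
   tri [0.66  0.096 0.122]

[... 941 characters left out ...]
3 0.188 0.   ]
goblet_b top [342. 161.] 0.77 [ 0.753 -0.102  0.   ]
   tri [ 0.622  0.167 -0.281]
bottle scene [128. 355.] 0.94 [ 0.462 -0.517  0.   ]
bottle top [498. 278.] 0.68 [ 0.453 -0.522  0.   ]
   tri [ 0.455 -0.519 -0.003]
bowl scene [130. 296.] 0.78 [ 0.307 -0.427  0.   ]
bowl top [462. 332.] 0.62 [ 0.311 -0.429  0.   ]
   tri [ 0.312 -0.428  0.005]
mug scene [434. 182.] 0.73 [0.474 0.493 0.   ]
mug top [117. 259.] 0.59 [0.476 0.478 0.   ]
   tri [0.479 0.477 0.009]
jar scene [156. 396.] 0.71 [ 0.594 -0.522  0.   ]
jar scene [430. 183.] 0.52 [0.469 0.478 0.   ]
jar top [256. 155.] 0.59 [0.761 0.127 0.   ]
jar top [500. 226.] 0.57 [ 0.592 -0.527  0.   ]
   tri [ 0.686 -0.217  0.129]
```

View pics/scene0.png

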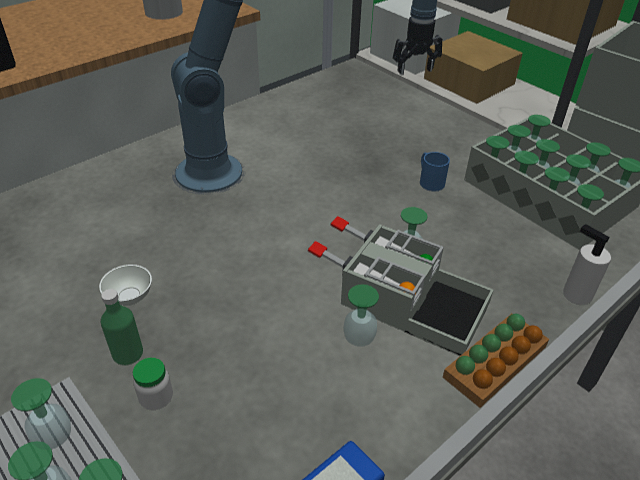

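View pics/top0.png

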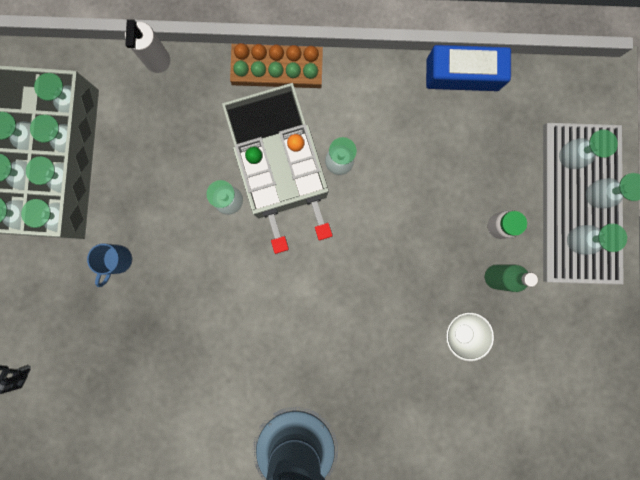

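Run:
```python
import cv2
a=cv2.imread("pics/top0.png")[110:270,210:370]; b=cv2.imread("pics/scene0.png")[190:350,290:450]
cv2.imwrite("pics/crop0.png",cv2.resize(cv2.hconcat([a,b]),None,fx=2.5,fy=2.5,interpolation=cv2.INTER_CUBIC))
```

```text
(no output)
```

View pics/crop0.png

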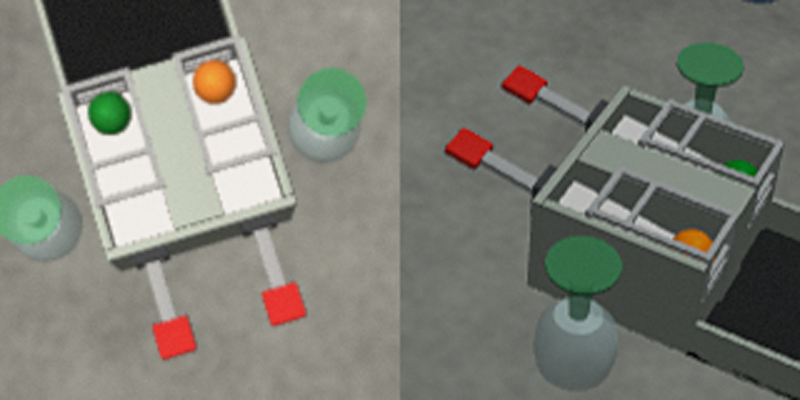

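The green ball is in the left lane (top view ≈ (254,155)) and amber is in the right (≈ (295,142)). The left pad is at about (279,245), and the network positions agree with that. Next I work out the approach.

```bash
cat > g.py <<'E'
from h import *
from scipy.spatial.transform import Rotation as R
def rel(p,z_tip,off=0):
    s=bot.sense(); M=R.from_rotvec(s["ee_rot"]).as_matrix()
    print("t",s["t"],"pos",np.round(s["ee_pos"],4),"tip",bot.tip_extent,"F",np.round(s["force"],1),"gap",s["finger_gap"])
    print("axes\n",M.round(3)); yaw=.308
    a=M.T@np.array([np.cos(yaw),np.sin(yaw),0]); print("disp x in tool angle",np.arctan2(a[1],a[0]))
    print("shift mm",(M.T@(np.array([*p,z_tip+bot.tip_extent])-s["ee_pos"])*1000).round(1))
E
python3 -c "
from g import *
rel([.521,.049],.170)"
```

```text
t 1.4 pos [0.2649 0.5936 0.2563] tip 0.025 F [0.1 0.6 1.2] gap 0.08529667818090916
axes
 [[-0.913  0.407  0.   ]
 [ 0.407  0.913  0.   ]
 [ 0.     0.    -1.   ]]
disp x in tool angle 2.413889446088168
shift mm [-455.8 -393.    61.3]
```

```bash
python3 -m handwheel '[-15,-13,0,0.04,1, -40,-35,0,0.1,1, -70,-60,0,0.15,1, -100,-86,0,0.2,1, -130,-112,0,0.25,1, -160,-138,0,0.3,1, -190,-164,0,0.35,1, -220,-190,0,0.4,1, -250,-216,0,0.45,1, -280,-241,0,0.5,1, -310,-267,5,0.56,1, -340,-293,15,0.62,1, -370,-319,25,0.68,1, -400,-345,35,0.74,1, -425,-366,45,0.8,1, -443,-382,53,0.84,1, -452,-390,58,0.84,1, -456,-393,61,0.84,1, -456,-393,61,0.84,1, -456,-393,61,0.84,1]' 40
python3 - <<'E'
from g import *
rel([.521,.049],.120)
F={n:grab_frame(n) for n in("scene","top")}
a=F["top"]["color"][110:270,210:370]; b=F["scene"]["color"][170:330,290:450]
cv2.imwrite("pics/c1.png",cv2.resize(cv2.hconcat([a,b]),None,fx=2.5,fy=2.5,interpolation=cv2.INTER_CUBIC)[:,:,::-1])
for t in("pad_left","pad_right"):
  for n in F:
    r=place_of(F[n],t)
    if r: print(t,n,r[0]["confidence"],atz(F[n],r[0]["uv"],.11).round(4))
E
```

```text
t: 3.07
ee_pos: [0.521, 0.0499, 0.1953]
ee_rot: [-1.849, -2.539, -0.0]
force: [0.4, 0.9, -0.9]
finger_gap: 0.0002
t 3.0667 pos [0.521  0.0499 0.1953] tip 0.025 F [ 0.4  0.9 -0.9] gap 0.00016069720141820442
axes
 [[-0.307  0.952 -0.   ]
 [ 0.952  0.307  0.001]
 [ 0.001 -0.    -1.   ]]
disp x in tool angle 1.574796783687212
shift mm [-0.9 -0.2 50.3]
pad_left scene 0.61 [0.5248 0.0584 0.11  ]
pad_left top 0.71 [0.6201 0.1686 0.11  ]
pad_right scene 0.69 [ 0.5505 -0.0502  0.11  ]
pad_right top 0.72 [0.7608 0.0199 0.11  ]
```

View pics/c1.png

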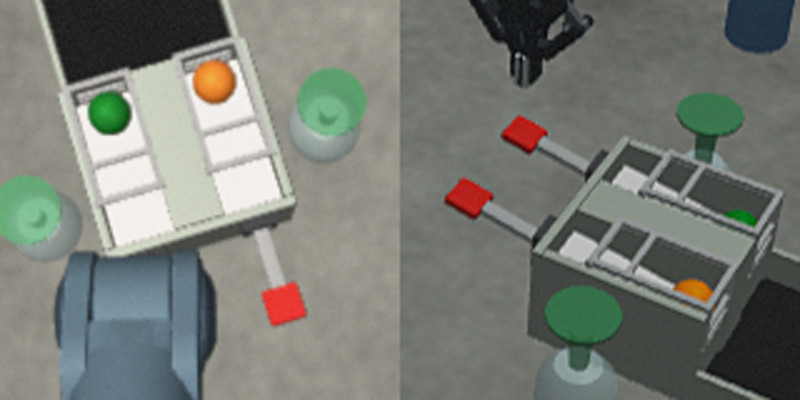

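The shut fingertips are above the left pad and nothing is in the way. I press down to about 29 mm of pad travel and hold.

```bash
python3 -m handwheel '[0,0,12,0,1, 0,0,26,0,1, 0,0,40,0,1, 0,0,50,0,1, 0,0,56,0,1, 0,0,60,0,1, 0,0,63,0,1, 0,0,66,0,1, 0,0,69,0,1, 0,0,72,0,1, 0,0,75,0,1, 0,0,78,0,1, 0,0,81,0,1, 0,0,84,0,1, 0,0,87,0,1, 0,0,89,0,1, 0,0,89,0,1, 0,0,89,0,1, 0,0,89,0,1, 0,0,89,0,1]'
python3 - <<'E'
from g import *
rel([.521,.049],.081)
F={n:grab_frame(n) for n in("scene","top")}
a=F["top"]["color"][70:270,190:390]; b=F["scene"]["color"][170:370,310:510]
cv2.imwrite("pics/c2.png",cv2.resize(cv2.hconcat([a,b]),None,fx=2,fy=2,interpolation=cv2.INTER_CUBIC)[:,:,::-1])
for n in F:
    for r in place_of(F[n],"green_ball_center"): print(n,r["uv"],r["confidence"],atz(F[n],r["uv"],.03).round(3))
E
```

```text
t: 5.03
ee_pos: [0.52, 0.0484, 0.1068]
ee_rot: [-1.849, -2.536, 0.003]
force: [-4.7, -0.9, 6.4]
finger_gap: -0.0002
t 5.0333 pos [0.52   0.0484 0.1068] tip 0.025 F [-4.7 -0.9  6.4] gap -0.00023889629158444723
axes
 [[-0.306  0.952 -0.003]
 [ 0.952  0.306  0.   ]
 [ 0.001 -0.003 -1.   ]]
disp x in tool angle 1.5734758358987786
shift mm [0.3 1.2 0.8]
scene [474.7, 297.9] 0.66 [0.865 0.173 0.03 ]
top [339.6, 163.6] 0.74 [ 0.739 -0.095  0.03 ]
top [240.2, 111.4] 0.62 [0.868 0.168 0.03 ]
```

View pics/c2.png

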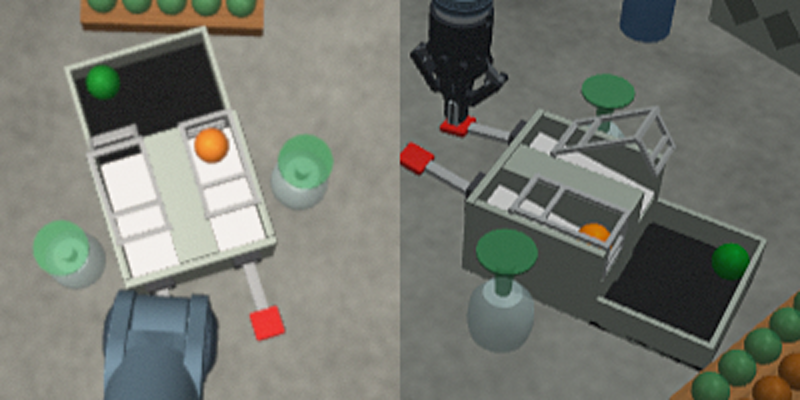

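The ball is in the tray (scene ≈ (475,298)) and the amber ball hasn't moved. I let the lever up at about 24 mm/s.

```bash
python3 -m handwheel '[0,0,-1,0,1, 0,0,-3,0,1, 0,0,-5,0,1, 0,0,-7,0,1, 0,0,-9,0,1, 0,0,-11,0,1, 0,0,-13,0,1, 0,0,-15,0,1, 0,0,-17,0,1, 0,0,-19,0,1, 0,0,-21,0,1, 0,0,-23,0,1, 0,0,-25,0,1, 0,0,-27,0,1, 0,0,-29,0,1, 0,0,-31,0,1, 0,0,-33,0,1, 0,0,-35,0,1, 0,0,-37,0,1, 0,0,-39,0,1]'; python3 -m handwheel '[0,0,-2,0,1, 0,0,-5,0,1, 0,0,-10,0,1, 0,0,-20,0,1, 0,0,-32,0,1, 0,-6,-48,0,1, 0,-20,-64,0,1, 0,-40,-80,0,1, 0,-65,-90,0,1, 0,-90,-95,0,1, 0,-110,-100,0,1, 0,-120,-100,0,1, 0,-120,-100,0,1, 0,-120,-100,0,1]'
python3 - <<'E'
from g import *
F={n:grab_frame(n) for n in("scene","top")}
a=F["top"]["color"][70:270,190:390]; b=F["scene"]["color"][170:370,310:510]
cv2.imwrite("pics/c3.png",cv2.resize(cv2.hconcat([a,b]),None,fx=2,fy=2,interpolation=cv2.INTER_CUBIC)[:,:,::-1])
Rz=np.array([[.953,.303],[-.303,.953]])
for k in range(2):
  for n in F:
    for t,z in(("green_ball_center",.03),("amber_ball_center",.09)):
      for r in place_of(F[n],t)[:2]:
        p=atz(F[n],r["uv"],z); print(n,t,round(r["confidence"],2),"disp xy",(Rz@(p[:2]-[.704,.046])).round(3))
  F={n:grab_frame(n) for n in("scene","top")}
for n in F:
  r=place_of(F[n],"pad_left")
  if r: print(n,atz(F[n],r[0]["uv"],.11).round(3))
E
```

```text
t: 6.9
ee_pos: [0.5209, 0.0488, 0.1452]
ee_rot: [-1.85, -2.538, 0.001]
force: [-1.0, -0.3, 0.1]
finger_gap: -0.0002
t: 8.07
ee_pos: [0.4075, 0.0124, 0.2459]
ee_rot: [1.85, 2.538, 0.004]
force: [0.1, -0.1, 0.4]
finger_gap: 0.0
scene green_ball_center 0.49 disp xy [0.195 0.072]
scene amber_ball_center 0.39 disp xy [ 0.071 -0.059]
top green_ball_center 0.59 disp xy [0.183 0.062]
top green_ball_center 0.38 disp xy [-0.015 -0.049]
top amber_ball_center 0.79 disp xy [ 0.064 -0.052]
scene green_ball_center 0.65 disp xy [0.191 0.061]
scene amber_ball_center 0.68 disp xy [ 0.07  -0.044]
scene amber_ball_center 0.53 disp xy [-0.449 -0.39 ]
top amber_ball_center 0.6 disp xy [-0.101  0.446]
top amber_ball_center 0.54 disp xy [ 0.067 -0.045]
scene [0.528 0.047 0.11 ]
top [0.523 0.05  0.11 ]
```

View pics/c3.png

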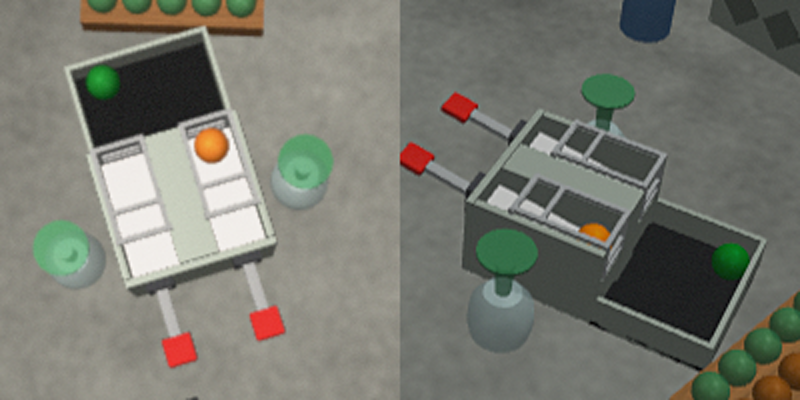

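The lid is shut, the levers are up, and the green ball is at rest in the same spot in the tray. Handing in.

```bash
python3 -c "
from station import *
print(close_job())"
```

```text
the job is handed in; nothing more can be done
None
```

The green ball is in the catch tray, and I handed the job in at about 8.5 s on the robot's clock. `close_job` reports no verdict.

- **Press:** With the fingers shut I pressed the left lever's pad down by about 29 mm. The lid opened and the ball rolled out. The force on the tool was about 6 N upward and 5 N sideways.
- **Release:** I let the pad up at about 24 mm/s, then backed the hand about 120 mm away and 100 mm up. The tool force was close to zero afterwards.
- **Last picture:** Both lids look shut and both levers up. The amber ball and both goblets show no movement. The green ball sits at about x = 0.19, y = 0.06–0.07 m in the dispenser's frame, in the same place as in the picture before the release.

**Disagreements and gaps:**
- The networks gave a few low-to-middling confidence false hits, such as taking a goblet foot for the green ball. In the final pair of images the top view missed the green ball altogether. The pictures themselves settled both points.
- The lid and lever angles were judged by eye, and the lid's closing speed was not measured.
- I did not look at the bottle, bowl, mug and jar again in full. The arm's path stayed clear of them.

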